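# Close the glue press

## Task

Two plywood squares have just been glued together in the small press with the two upright posts. Of the two holed aluminium plates on the desk, take the one whose holes fit the posts, lower it over both posts until it lies flat on the plywood, and let go of it; do not drop it from above the posts. Leave the other plate where it is.

Things in the scene. Friction and masses are not known exactly. Their poses are not given: they have to be found in the camera images.
- press: glue press, fixed: grey base 190 x 90 mm, top 16 mm above the desk; two steel posts on its long centre line, 65 mm either side of the middle, 14 mm thick, tapering over the upper 18 mm to a 6 mm tip 60 mm above the desk (26 mm collar at the foot, 5 mm high). Origin: its middle at desk height; x along its length, within 20 degrees of straight ahead, z up; half a turn makes no difference.
- press_seat (a point): middle of the top of the two glued plywood squares (76 x 76 mm) between the posts, 26 mm above the desk, same axes as the press; the middle of the fitting plate's underside comes to rest here, with 6 mm of play all round the posts
- long_plate: longer plate, fits the posts: flat aluminium plate 170 x 70 x 10 mm, two 26 mm through holes on its long centre line 130 mm apart. Black bar handle on top in the middle, 60 mm along the length, 18 mm wide, 24 to 46 mm above the plate's underside; pinch it across its width. 0.4 kg. Origin: middle of underside; x along the length, z up; half a turn makes no difference.
- short_plate: shorter plate, does not fit, stays: flat aluminium plate 130 x 70 x 10 mm, two 26 mm through holes on its long centre line 90 mm apart. Black bar handle on top in the middle, 60 mm along the length, 18 mm wide, 24 to 46 mm above the plate's underside; pinch it across its width. 0.3 kg. Origin: middle of underside; x along the length, z up; half a turn makes no difference.

How it is judged:
At the end, for the whole second after the job is handed in: the longer plate lies at rest over both posts, flat on the plywood (underside 22 to 30 mm above the desk, tilt under 3.4 degrees, handle up), its middle within 12 mm of the press's middle and its length within 10 degrees of the press's (horizontal distance between long_plate and press below 0.012 m and z of long_plate in the frame of press between 0.022 and 0.03 m and angle between long_plate's own z axis and vertical below 0.06 rad and angle between the x axis of long_plate and the x axis of press, either way round below 0.18 rad and linear speed of long_plate below 0.02 m/s); the robot touches nothing.
It fails at once if the shorter plate is moved by more than 30 mm (distance of short_plate from where it was at the start of the episode above 0.03 m).
It fails at once if the longer plate is dropped on the press from above the posts (falls free of the fingers, faster than 0.95 m/s) (horizontal distance between long_plate and press below 0.08 m and linear speed of long_plate above 0.95 m/s and contact force between the fingers and long_plate below 0.5 N).
It also fails if it takes over 48 s, if anything falls off the work surface, if the arm or the gripper's body presses on something with over 40 N, if the wrist force passes 120 N, or if a joint passes its speed limit or range.

## Robot

A 6-joint arm with a two-finger parallel gripper is mounted at the origin on a cart in front of the work surface, level with it; the furniture and walls round the work are solid. World frame = base frame: x ahead of the robot, y to its left, z up, the work surface at z = 0. Lengths are in m, angles in rad, forces in N, time in s.
With the tool pointing down it reaches from about 0.35 to 0.975 m from the base axis. Payload 4.9 kg.
Tool frame: the origin (TCP) lies at the very end of the fingers, on their centre line; the grasp point (between the pads) lies 19 mm behind it; z points along the fingers, y is the line along which they close (so a half turn about z gives the same grasp; the last joint's range is limited). The gripper opens to 85 mm and grips with 20 to 120 N. Pads are 22 mm wide; open, the fingers measure 114 mm over their backs; the gripper's body (76 mm by 85 mm) begins 54 mm behind the grasp point. The pads swing forward as they close: fully open they stand 13 mm farther back than shut.
Start: joints at [-1.233, 0.053, 1.613, -0, 1.476, -0.119], TCP at [0.276, -0.561, 0.231] pointing down, gripper open.
Joint ranges: [-3.01, 3.01], [-1.01, 2.22], [0.06, 2.58], [-1.02, 4.17], [0.09, 2.62], [-3.14, 3.14]. Speed limits (rad/s): [2.57, 2.57, 3.14, 3.14, 3.14, 3.14].

## Interface

Orientations are given as a unit quaternion [w, x, y, z].
In Python, from plant import state, optics, ticket, nets gives the robot as it stands. The module is installed in compiled form; this text tells all that it offers.
- The arm moves only by the shell command python3 -m inch 'ROWS' [OPENING]. ROWS is JSON, a list of rows, each an object of numbers: "dx", "dy", "dz": the shift along the tool's x, y, z as a fraction of full scale; "rx", "ry", "rz": the turn, a rotation vector about the tool's x, y, z as a fraction of full scale. In form: [{"dx": .., "dy": .., "dz": .., "rx": .., "ry": .., "rz": ..}, ...]. A call has 1 to 5 rows; each row is the pose to reach, as a shift and turn from the pose commanded when the call began, along the tool's axes at that moment; what a row does not reach only later rows make up. Full scale, the value 1, is 0.8 m for a shift and 1.5 rad for a turn. A row lasts 1/10 s, in which the tool goes at most 50 mm and 8.59 degrees, less where a joint would pass 70% of its speed; a pose out of reach is approached as far as the arm can. A call with a number of a shift or a turn outside -1 to 1 is refused whole. A call with a gripper value outside its range is refused whole. OPENING is the opening, from -1 (shut) to 1 (fully open), set as the call begins (- or left out, the last holds). The fingers move at their own pace and stop on an object; the grip force is fixed at half the most. Time passes only in rows, so rows that repeat a pose let the fingers close. It gives the time, the measured TCP pose, the force, the opening and the grip force at its end, in the units of the state.
- state(): the state, without advancing time (a new reading comes with each control period).
- optics.grab_frame(name): name is "scene" or "top" or "wrist"; returns the picture (480x640x3 uint8, red, green, blue); there is no depth.
- optics.camera_info(name): a dict with "fx", "fy", "cx", "cy" (pixels), "R" (3x3) and "t" (3): a world point X has camera coordinates R X + t. Camera axes: x right, y down, z forward; pixel columns grow to the right and rows downward; lengths in m; the calibration is good to about 2 mm. The wrist camera is an equidistant fisheye: a pixel r from the principal point sees the ray r / f radians off the axis. A picture is of the moment at which its call begins: read the wrist's pose just before it. camera_info takes no time and is no camera call; for the wrist camera it gives the pose at the moment of the call.
- ticket.job_done(): hands the job in; it is judged then, once.
Trained networks look in the newest picture that a camera, given by its name, has taken for a name from the list of things; names that differ only in an ending like _2 or _b are one class to them, and where a whole thing is asked for, a point or a joint stands for the part that bears it (a point fixed in the world has none). Each returns a list of dicts, best first, with "confidence" (0 to 1); they miss things now and then, are a little off and sometimes report something else, mostly with a low value. They report only what shows in the picture. A call takes as long as a camera call.
- nets.boxes_of(camera, name): "bbox" ([centre column, centre row, width, height] in pixels, round what is visible of it).
- nets.outline_of(camera, name): "pixels" (480x640 bool, what is visible of it) and "bbox" ([centre column, centre row, width, height] in pixels, round what is visible of it).
The state is a dict: "time": time; "joint_pos": joint angles; "joint_vel": joint speeds; "joint_efforts": joint torques, N m; "tool_pos": TCP position; "tool_rot": TCP orientation; "contact_force": force on the tool from outside, world axes, zero at the start; "ft_torque": the same for the moment, N m; "gripper_width": opening from 0.0 (shut) to 1.0 (fully open); "grasp_force": force on a finger pad.
Only numpy, scipy, OpenCV 4.12 (cv2) and the standard library are available. Lean on these libraries where they do the work, as an engineer would, in place of code of your own. Each camera call takes 0.05 s, during which the arm holds its last target. There are 200 camera calls.

## Working session

There is one attempt and no reset: what is moved stays moved. The work goes in short steps, Python scripts to look and compute and a shell command to move; the robot and the scene stay as the last step left them, time stands still between calls to the robot, and variables do not carry over. Pictures are saved under pics/ and viewed, at most 10 in all, crops included, and the job is handed in when it is done.

```bash
mkdir -p pics
cat > h.py <<'E'
import numpy as np,cv2
from plant import state,optics,ticket,nets
def ray(cam,u,v):
    c=optics.camera_info(cam);R=np.array(c['R']);t=np.array(c['t'])
    d=np.array([(u-c['cx'])/c['fx'],(v-c['cy'])/c['fy'],1.]);return -R.T@t,R.T@d
def onplane(cam,u,v,z):
    o,d=ray(cam,u,v);return o+d*(z-o[2])/d[2]
def proj(cam,X):
    c=optics.camera_info(cam);p=np.array(c['R'])@np.array(X)+np.array(c['t']);return c['fx']*p[0]/p[2]+c['cx'],c['fy']*p[1]/p[2]+c['cy']
E
python3 - <<'E'
from h import *
for c in('top','scene'):
    im=optics.grab_frame(c);cv2.imwrite(f'pics/{c}.png',im[...,::-1])
    i=optics.camera_info(c);print(c,np.round(-np.array(i['R']).T@np.array(i['t']),3),i['fx'])
    for n in('press','long_plate','short_plate'):
        for r in nets.outline_of(c,n)[:2]:
            m=r['pixels'].astype(np.uint8);p=np.argwhere(m)[:,::-1].astype(np.float32)
            print(n,round(r['confidence'],2),np.round(r['bbox']),cv2.minAreaRect(p), [np.round(onplane(c,*q,.012),3)[:2] for q in cv2.boxPoints(cv2.minAreaRect(p))])
print(state())
E
```

```text
top [0.38  0.207 0.901] 471.77909944527323
press 0.75 [219. 241.  59. 105.] ((219.75088500976562, 240.93118286132812), (48.88203811645508, 99.74532318115234), 7.853313446044922) [array([0.427, 0.451]), array([0.618, 0.434]), array([0.605, 0.34 ]), array([0.415, 0.36 ])]
long_plate 0.61 [447. 252.  55.  92.] ((447.0249328613281, 251.82029724121094), (91.00045013427734, 39.644290924072266), 80.78897094726562) [array([0.577, 0.013]), array([ 0.59 , -0.063]), array([ 0.417, -0.083]), array([ 0.405, -0.009])]
short_plate 0.85 [340. 262.  51.  74.] ((338.87469482421875, 260.64447021484375), (37.94646453857422, 69.08515167236328), 12.33908748626709) [array([0.422, 0.219]), array([0.551, 0.191]), array([0.535, 0.12 ]), array([0.407, 0.149])]
scene [0.053 0.77  0.448] 524.5833381682783
press 0.58 [212. 321. 138.  99.] ((211.6621551513672, 318.47296142578125), (128.10488891601562, 62.54123306274414), 35.53767776489258) [array([0.612, 0.435]), array([0.68 , 0.311]), array([0.417, 0.36 ]), array([0.392, 0.457])]
long_plate 0.95 [384. 210.  93.  40.] ((383.15594482421875, 207.10958862304688), (91
[... 425 characters left out ...]
299120e+00,  5.27776490e-02,  1.61305040e+00, -2.78864657e-05,
        1.47602160e+00, -1.18991139e-01]), 'joint_vel': array([ 4.35569054e-05, -1.80090162e-03, -2.73233964e-03,  1.42374476e-03,
        9.30717711e-04,  4.52444431e-04]), 'joint_efforts': array([ 1.28736224e-04, -3.93049622e+01, -3.69810534e+01, -1.61282469e-04,
        2.42115333e-03,  1.35939814e-05]), 'tool_pos': array([ 0.27563997, -0.56083339,  0.23116544]), 'tool_rot': array([-1.26217258e-04,  9.74030028e-01,  2.26418832e-01, -2.78283930e-05]), 'contact_force': array([ 0.32007009,  0.06146692, -0.16678021]), 'ft_torque': array([0.0509384 , 0.01380192, 0.01920618]), 'grasp_force': 0.0, 'gripper_width': 1.0014913413422766}
```

View pics/top.png

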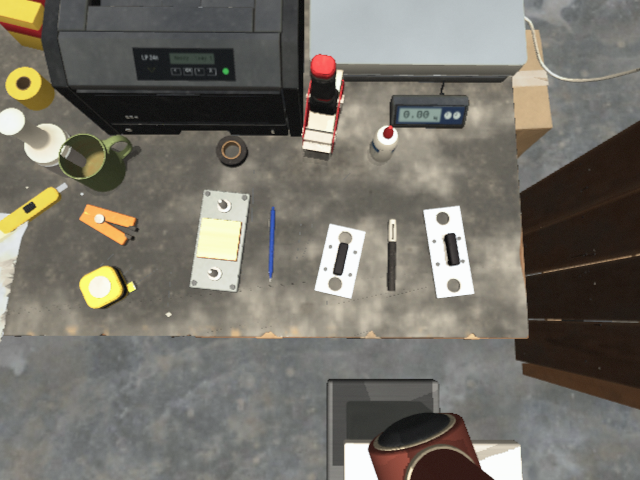

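View pics/scene.png

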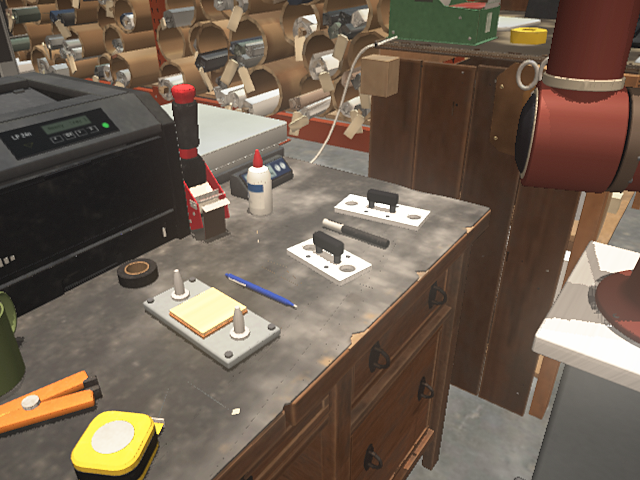

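The top view shows the long plate at (447,252), the short one at (340,262) and the press at (220,241); the scene view agrees. Next I refine the poses with colour segmentation.

```bash
cat > fit.py <<'E'
from h import *
from scipy.optimize import minimize
def rectpts(x,y,a,L,W,z):
    q=np.array([[L,W],[-L,W],[-L,-W],[L,-W]])/2
    r=np.array([[np.cos(a),-np.sin(a)],[np.sin(a),np.cos(a)]])
    return np.c_[q@r.T+[x,y],np.full(4,z)]
E
python3 - <<'E'
from fit import *
im=cv2.imread('pics/top.png');g=cv2.cvtColor(im,cv2.COLOR_BGR2HSV)
def blob(mask,roi):
    x0,x1,y0,y1=roi;m=np.zeros(mask.shape,np.uint8);m[y0:y1,x0:x1]=mask[y0:y1,x0:x1]
    n,l,s,_=cv2.connectedComponentsWithStats(m);return np.argwhere(l==1+s[1:,4].argmax())[:,::-1].astype(np.float32)
def pose(p,z):
    w=np.array([onplane('top',*q,z)[:2] for q in p],np.float32)
    return cv2.minAreaRect(w*1000)
white=((g[...,2]>200)&(g[...,1]<40)).astype(np.uint8)
p=blob(white,(410,490,195,310));print('long',pose(p,.01))
p=blob((g[...,2]<45).astype(np.uint8),(440,465,225,275));print('handle',pose(p,.046))
p=blob(white,(305,375,215,305));print('short',pose(p,.01))
p=blob(((g[...,1]>60)&(g[...,2]>150)).astype(np.uint8),(185,255,180,300));print('ply',pose(p,.026))
for n,(a,b,c,d) in {'press':(180,260,180,300),'long':(410,490,195,310)}.items():
    cv2.imwrite(f'pics/c_{n}.png',cv2.resize(im[c:d,a:b],None,fx=5,fy=5,interpolation=cv2.INTER_CUBIC))
E
python3 -c "
import cv2,numpy as np
a=cv2.imread('pics/c_press.png');b=cv2.imread('pics/c_long.png')
cv2.imwrite('pics/c_both.png',np.hstack([a[:575],b[:575]]))"
```

```text
long ((498.08026123046875, -38.424720764160156), (170.3378143310547, 71.0691146850586), 7.107348442077637)
handle ((494.841064453125, -28.05770492553711), (55.3308219909668, 11.959769248962402), 13.184976577758789)Traceback (most recent call last):
  File "<stdin>", line 12, in <module>
  File "<stdin>", line 7, in pose
  File "h.py", line 7, in onplane
    o,d=ray(cam,u,v);return o+d*(z-o[2])/d[2]
        ~~~^^^^^^^^^
  File "h.py", line 4, in ray
    c=optics.camera_info(cam);R=np.array(c['R']);t=np.array(c['t'])
ValueError: time passes only in moves, steps and waits
[ WARN:0@0.019] global loadsave.cpp:275 findDecoder imread_('pics/c_press.png'): can't open/read file: check file path/integrity
[ WARN:0@0.020] global loadsave.cpp:275 findDecoder imread_('pics/c_long.png'): can't open/read file: check file path/integrity
Traceback (most recent call last):
TypeError: 'NoneType' object is not subscriptable
```

```bash
sed -i '/^import numpy/a from functools import lru_cache' h.py
python3 - <<'E'
s=open('h.py').read()
s=s.replace("def ray(","@lru_cache\ndef info(cam): return optics.camera_info(cam)\ndef ray(").replace("c=optics.camera_info(cam)","c=info(cam)")
open('h.py','w').write(s)
E
python3 - <<'E'
from fit import *
im=cv2.imread('pics/top.png');g=cv2.cvtColor(im,cv2.COLOR_BGR2HSV)
def blob(mask,roi):
    x0,x1,y0,y1=roi;m=np.zeros(mask.shape,np.uint8);m[y0:y1,x0:x1]=mask[y0:y1,x0:x1]
    n,l,s,_=cv2.connectedComponentsWithStats(m);return np.argwhere(l==1+s[1:,4].argmax())[:,::-1].astype(np.float32)
def pose(p,z):
    w=np.array([onplane('top',*q,z)[:2] for q in p],np.float32)
    return cv2.minAreaRect(w*1000)
white=((g[...,2]>200)&(g[...,1]<40)).astype(np.uint8)
p=blob(white,(305,375,215,305));print('short',pose(p,.01))
p=blob(((g[...,1]>60)&(g[...,2]>150)).astype(np.uint8),(185,255,180,300));P=pose(p,.026);print('ply',P)
big=cv2.resize(im,None,fx=5,fy=5,interpolation=cv2.INTER_CUBIC)
def draw(X,col,r=None):
    q=np.array([proj('top',x) for x in X])*5+2
    cv2.polylines(big,[q.astype(int).reshape(-1,1,2)],True,col,1)
def circ(x,y,z,r): 
    t=np.linspace(0,6.28,40);return np.c_[x+r*np.cos(t),y+r*np.sin(t),0*t+z]
a=np.radians(7.1);x,y=.498,-.0384
draw(rectpts(x,y,a,.17,.07,.01),(0,0,255));draw(rectpts(x,y,a,.06,.018,.046),(0,255,0))
for s in(-1,1):draw(circ(x+s*.065*np.cos(a),y+s*.065*np.sin(a),.01,.013),(255,0,0))
x,y=np.array(P[0])/1000
a=np.radians((P[2]+45)%90-45)
draw(rectpts(x,y,a,.19,.09,.016),(0,0,255));draw(rectpts(x,y,a,.076,.076,.026),(0,255,0))
for s in(-1,1):draw(circ(x+s*.065*np.cos(a),y+s*.065*np.sin(a),.06,.003),(255,0,0))
cv2.imwrite('pics/c_both.png',np.hstack([big[905:1495,900:1290],big[990:1580,2050:2440]]))
E
```

```text
short ((479.3460388183594, 167.8815155029297), (71.66380310058594, 131.43356323242188), 77.45121765136719)
ply ((496.93896484375, 378.6327819824219), (52.08125686645508, 102.88390350341797), 39.78267288208008)
```

View pics/c_both.png

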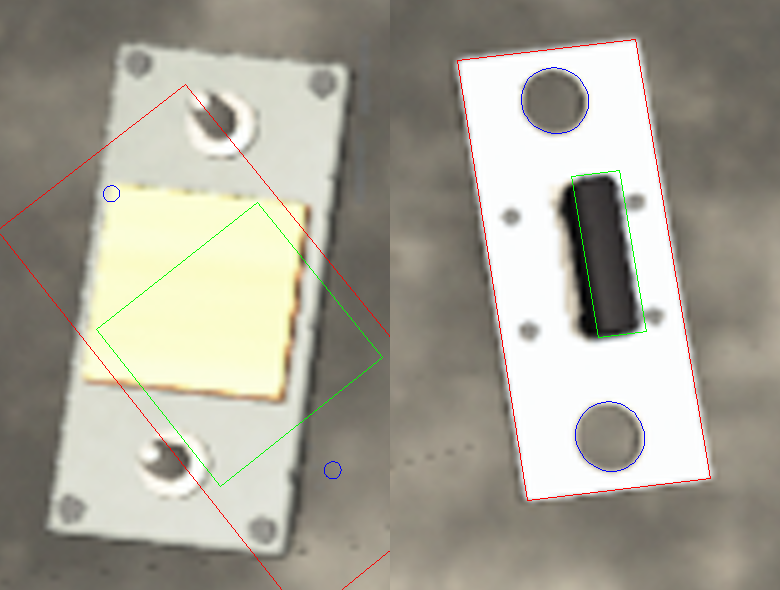

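The plate model overlays well (holes and edges match); the ply threshold was wrong. I read the press corners from the crop: (120,43), (350,66), (287,555), (48,528), and the ply ones: (108,183), (307,206), (284,400), (83,380).

Run:
```python
from fit import *
f=lambda q:[(q[0]+900-2)/5,(q[1]+905-2)/5]
B=[onplane('top',*f(q),.016)[:2] for q in [(120,43),(350,66),(287,555),(48,528)]]
P=[onplane('top',*f(q),.026)[:2] for q in [(108,183),(307,206),(284,400),(83,380)]]
for n,C in(('base',B),('ply',P)):
    r=cv2.minAreaRect(np.array(C,np.float32)*1000)
    v=(C[0]+C[1]-C[2]-C[3]);print(n,r,np.mean(C,0),np.degrees(np.arctan2(v[1],v[0])))
x,y=np.mean(B,0);v=(B[0]+B[1]-B[2]-B[3]);a=np.arctan2(v[1],v[0])
im=cv2.imread('pics/top.png');big=cv2.resize(im,None,fx=5,fy=5,interpolation=cv2.INTER_CUBIC)
def draw(b,cam,X,col,k):
    q=np.array([proj(cam,p) for p in X])*k+k/2-.5
    cv2.polylines(b,[q.astype(int).reshape(-1,1,2)],True,col,1)
def circ(x,y,z,r): 
    t=np.linspace(0,6.28,40);return np.c_[x+r*np.cos(t),y+r*np.sin(t),0*t+z]
b2=cv2.resize(cv2.imread('pics/scene.png'),None,fx=4,fy=4,interpolation=cv2.INTER_CUBIC)
for b,cam,k in((big,'top',5),(b2,'scene',4)):
    draw(b,cam,rectpts(x,y,a,.19,.09,.016),(0,0,255),k);draw(b,cam,rectpts(x,y,a,.076,.076,.026),(0,255,0),k)
    for s in(-1,1):
        for z,r in((.06,.003),(.042,.007)):draw(b,cam,circ(x+s*.065*np.cos(a),y+s*.065*np.sin(a),z,r),(255,0,0),k)
    draw(b,cam,rectpts(.498,-.0384,np.radians(7.1),.17,.07,.01),(0,0,255),k)
    draw(b,cam,rectpts(.498,-.0384,np.radians(7.1),.06,.018,.046),(0,255,0),k)
s=b2[1040:1480,560:1130];s2=b2[740:930,1310:1730]
o=np.zeros((600,790,3),np.uint8);o[:590,:330]=big[905:1495,920:1250];o[:386,330:]=cv2.resize(s,(460,386));o[390:580,340:760]=s2
cv2.imwrite('pics/c2.png',o)
```

```text
base ((516.9098510742188, 395.5887145996094), (89.8744888305664, 188.26019287109375), 84.46232604980469) [0.51713785 0.39548273] -5.588610717664228
ply ((516.7763671875, 395.7904052734375), (76.56847381591797, 75.09600830078125), 84.57550048828125) [0.5164465  0.39571318] -4.670812202880521
```

View pics/c2.png

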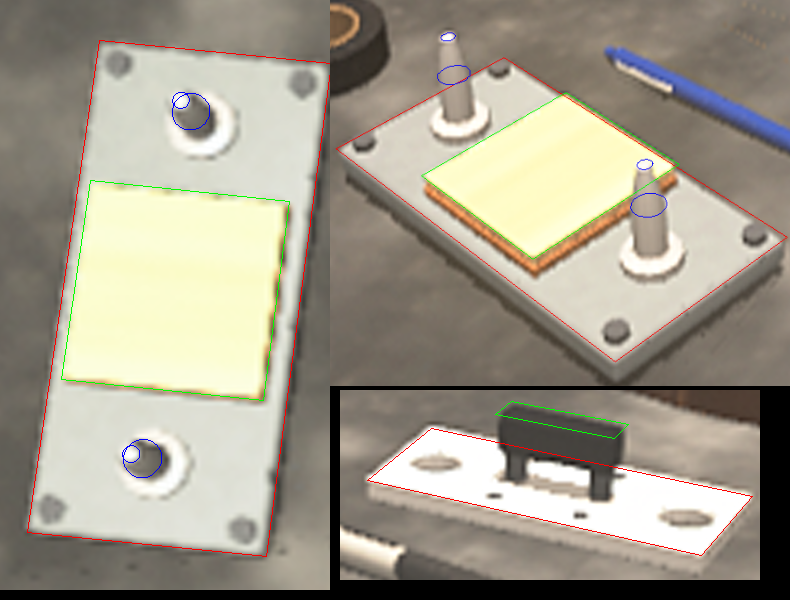

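Both overlays match the pictures: the press is at (0.517,0.3955) with yaw −5.5°, and the long plate is at (0.498,−0.0385) with yaw 7.1°. Before moving I check how high the wooden panel on the right stands, and work out the first move.

```bash
cat >> h.py <<'E'
from scipy.spatial.transform import Rotation as Ro
def go(x,y,z,yaw=None):
    s=state();q=np.array(s['tool_rot']);R=Ro.from_quat(q[[1,2,3,0]])
    d=R.inv().apply(np.array([x,y,z])-s['tool_pos'])/.8
    T=R if yaw is None else Ro.from_euler('z',yaw,degrees=True)*Ro.from_euler('x',180,degrees=True)
    r=(R.inv()*T).as_rotvec()/1.5
    print('t',s['time'],'pos',np.round(s['tool_pos'],4),'yaw',np.round(np.degrees(np.arctan2(*R.as_matrix()[1::-1,0])),2),'d',np.round(d,4),'r',np.round(r,4))
E
python3 - <<'E'
from h import *
for uv in((548,60),(371,60)):
    for y in(-.2,-.3,-.5,-.7,-1.,-1.5):
        o,d=ray('scene',*uv);X=o+d*(y-o[1])/d[1];print(uv,y,np.round(X,3),np.round(proj('top',X)))
go(.498,-.0385,.23,7.1)
E
```

```text
(548, 60) -0.2 [ 0.287 -0.2    0.281] [639. 389.]
(548, 60) -0.3 [ 0.311 -0.3    0.264] [705. 368.]
(548, 60) -0.5 [ 0.359 -0.5    0.23 ] [822. 330.]
(548, 60) -0.7 [ 0.408 -0.7    0.195] [926. 297.]
(548, 60) -1.0 [ 0.48  -1.     0.144] [1059.  254.]
(548, 60) -1.5 [ 0.6   -1.5    0.058] [1239.  197.]
(371, 60) -0.2 [ 0.631 -0.2    0.249] [600. 140.]
(371, 60) -0.3 [ 0.69  -0.3    0.228] [654. 107.]
(371, 60) -0.5 [ 0.809 -0.5    0.187] [750.  51.]
(371, 60) -0.7 [ 0.928 -0.7    0.146] [831.   2.]
(371, 60) -1.0 [ 1.107 -1.     0.084] [934. -58.]
(371, 60) -1.5 [ 1.404 -1.5   -0.018] [1066. -137.]
t 0.4 pos [ 0.2756 -0.5608  0.2312] yaw 26.17 d [ 0.5374 -0.4634  0.0016] r [-2.000e-04  0.000e+00  2.219e-01]
```

There is a panel at y ≈ −0.2, x > 0.29, standing about 0.28 m or more high. So I lift first and pass on the robot's side of it.

```bash
python3 -m inch '[{"dz":-0.28},{"dz":-0.28},{"dz":-0.28},{"dz":-0.28},{"dz":-0.28}]' 1
python3 - <<'E'
from h import *
go(.22,-.34,.46)
E
```

```text
t 0.4 pos [ 0.2756 -0.5608  0.2312] yaw 26.17 d [ 0.0593 -0.2785 -0.286 ] r [0. 0. 0.]validation failed for argument at $[0]...
```

```bash
python3 -m inch '[{"dx":0,"dy":0,"dz":-0.28,"rx":0,"ry":0,"rz":0},{"dx":0,"dy":0,"dz":-0.28,"rx":0,"ry":0,"rz":0},{"dx":0,"dy":0,"dz":-0.28,"rx":0,"ry":0,"rz":0},{"dx":0,"dy":0,"dz":-0.28,"rx":0,"ry":0,"rz":0},{"dx":0,"dy":0,"dz":-0.28,"rx":0,"ry":0,"rz":0}]' 1
python3 - <<'E'
from h import *
go(.22,-.34,.46)
E
```

```text
time: 0.9
tool_pos: [0.2758, -0.5613, 0.4621]
tool_rot: [0.004, 0.974, 0.226, 0.0]
contact_force: [-0.2, 0.2, 0.1]
gripper_width: 1.0
grasp_force: 0.0
t 0.9 pos [ 0.2758 -0.5613  0.4621] yaw 26.17 d [ 5.940e-02 -2.791e-01  2.000e-04] r [0. 0. 0.]
```

```bash
python3 -m inch '[{"dx":0.06,"dy":-0.28,"dz":0,"rx":0,"ry":0,"rz":0.11},{"dx":0.06,"dy":-0.28,"dz":0,"rx":0,"ry":0,"rz":0.22},{"dx":0.06,"dy":-0.28,"dz":0,"rx":0,"ry":0,"rz":0.22},{"dx":0.06,"dy":-0.28,"dz":0,"rx":0,"ry":0,"rz":0.22},{"dx":0.06,"dy":-0.28,"dz":0,"rx":0,"ry":0,"rz":0.22}]' 1
python3 - <<'E'
from h import *
go(.32,-.12,.44,7.1)
E
```

```text
time: 1.4
tool_pos: [0.2193, -0.3361, 0.4562]
tool_rot: [0.001, 0.998, 0.064, 0.0]
contact_force: [0.4, 0.0, 0.7]
gripper_width: 1.0
grasp_force: 0.0
t 1.4 pos [ 0.2193 -0.3361  0.4562] yaw 7.3 d [ 0.1591 -0.252   0.0198] r [ 0.0013 -0.0005  0.0023]
```

```bash
python3 -m inch '[{"dx":0.16,"dy":-0.25,"dz":0.02,"rx":0,"ry":0,"rz":0.002},{"dx":0.16,"dy":-0.25,"dz":0.02,"rx":0,"ry":0,"rz":0.002},{"dx":0.16,"dy":-0.25,"dz":0.02,"rx":0,"ry":0,"rz":0.002},{"dx":0.16,"dy":-0.25,"dz":0.02,"rx":0,"ry":0,"rz":0.002},{"dx":0.16,"dy":-0.25,"dz":0.02,"rx":0,"ry":0,"rz":0.002}]' 1
python3 - <<'E'
from h import *
go(.498,-.0385,.24,7.1)
E
```

```text
time: 1.9
tool_pos: [0.3219, -0.1217, 0.4396]
tool_rot: [0.0, 0.998, 0.062, 0.001]
contact_force: [0.8, -0.8, -0.3]
gripper_width: 0.999
grasp_force: 0.0
t 1.9 pos [ 0.3219 -0.1217  0.4396] yaw 7.16 d [ 0.231  -0.076   0.2498] r [ 0.0006 -0.0011  0.0007]
```

```bash
python3 -m inch '[{"dx":0.231,"dy":-0.076,"dz":0.20,"rx":0,"ry":0,"rz":0},{"dx":0.231,"dy":-0.076,"dz":0.20,"rx":0,"ry":0,"rz":0},{"dx":0.231,"dy":-0.076,"dz":0.20,"rx":0,"ry":0,"rz":0},{"dx":0.231,"dy":-0.076,"dz":0.20,"rx":0,"ry":0,"rz":0},{"dx":0.231,"dy":-0.076,"dz":0.20,"rx":0,"ry":0,"rz":0}]' 1; python3 -m inch '[{"dx":0,"dy":0,"dz":0.15,"rx":0,"ry":0,"rz":0},{"dx":0,"dy":0,"dz":0.15,"rx":0,"ry":0,"rz":0},{"dx":0,"dy":0,"dz":0.15,"rx":0,"ry":0,"rz":0},{"dx":0,"dy":0,"dz":0.15,"rx":0,"ry":0,"rz":0},{"dx":0,"dy":0,"dz":0.15,"rx":0,"ry":0,"rz":0}]' 1
python3 - <<'E'
from h import *
im=optics.grab_frame('wrist');cv2.imwrite('pics/w1.png',im[...,::-1])
go(.498,-.0385,.02,7.1)
E
```

```text
time: 2.4
tool_pos: [0.4974, -0.0404, 0.2795]
tool_rot: [0.0, 0.998, 0.062, 0.001]
contact_force: [0.1, -1.0, 0.3]
gripper_width: 0.999
grasp_force: 0.0
time: 2.9
tool_pos: [0.4966, -0.0417, 0.1614]
tool_rot: [0.0, 0.998, 0.062, 0.0]
contact_force: [-0.2, -0.4, 2.0]
gripper_width: 1.004
grasp_force: 0.0
t 2.95 pos [ 0.4974 -0.0419  0.1627] yaw 7.09 d [ 0.0006 -0.0044  0.1784] r [ 0.0008 -0.0022 -0.0002]
```

View pics/w1.png

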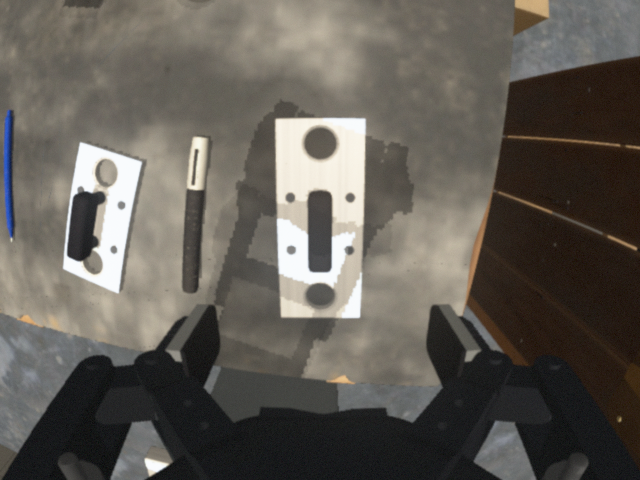

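The wrist view shows the long plate square between the fingers (handle at col 320, finger middle about col 324), with nothing under the fingers. Descending.

```bash
python3 -m inch '[{"dx":0,"dy":-0.003,"dz":0.05,"rx":0,"ry":0,"rz":0},{"dx":0,"dy":-0.003,"dz":0.1,"rx":0,"ry":0,"rz":0},{"dx":0,"dy":-0.003,"dz":0.14,"rx":0,"ry":0,"rz":0},{"dx":0,"dy":-0.003,"dz":0.165,"rx":0,"ry":0,"rz":0},{"dx":0,"dy":-0.003,"dz":0.175,"rx":0,"ry":0,"rz":0}]' 1; python3 -m inch '[{"dx":0,"dy":0,"dz":0,"rx":0,"ry":0,"rz":0},{"dx":0,"dy":0,"dz":0,"rx":0,"ry":0,"rz":0}]' 1
python3 - <<'E'
from h import *
go(.498,-.0385,.02,7.1)
E
```

```text
time: 3.45
tool_pos: [0.4964, -0.0394, 0.0207]
tool_rot: [0.0, 0.998, 0.062, 0.0]
contact_force: [-0.6, 0.8, 0.7]
gripper_width: 0.996
grasp_force: 0.0
time: 3.65
tool_pos: [0.4979, -0.0397, 0.0229]
tool_rot: [0.001, 0.998, 0.062, 0.002]
contact_force: [0.2, 0.0, 0.9]
gripper_width: 0.999
grasp_force: 0.0
t 3.65 pos [ 0.4979 -0.0397  0.0229] yaw 7.09 d [ 0.0003 -0.0015  0.0036] r [ 0.0009 -0.0026 -0.0001]
```

```bash
python3 -m inch '[{"dx":0,"dy":-0.001,"dz":0.005,"rx":0,"ry":0,"rz":0},{"dx":0,"dy":-0.001,"dz":0.005,"rx":0,"ry":0,"rz":0}]' 1; for i in 1 2; do python3 -m inch '[{"dx":0,"dy":0,"dz":0,"rx":0,"ry":0,"rz":0},{"dx":0,"dy":0,"dz":0,"rx":0,"ry":0,"rz":0},{"dx":0,"dy":0,"dz":0,"rx":0,"ry":0,"rz":0},{"dx":0,"dy":0,"dz":0,"rx":0,"ry":0,"rz":0},{"dx":0,"dy":0,"dz":0,"rx":0,"ry":0,"rz":0}]' -1; done
```

```text
time: 3.85
tool_pos: [0.4965, -0.0385, 0.0174]
tool_rot: [0.0, 0.998, 0.062, 0.001]
contact_force: [-0.6, 0.0, -0.8]
gripper_width: 0.998
grasp_force: 0.0
time: 4.35
tool_pos: [0.496, -0.0386, 0.0168]
tool_rot: [0.0, 0.998, 0.062, 0.0]
contact_force: [0.1, -0.6, -3.4]
gripper_width: 0.199
grasp_force: 58.6
time: 4.85
tool_pos: [0.496, -0.0386, 0.0168]
tool_rot: [0.0, 0.998, 0.062, 0.0]
contact_force: [-0.9, -1.2, 2.6]
gripper_width: 0.202
grasp_force: 59.5
```

Gripped, at an opening of about 17 mm. Lifting.

```bash
python3 -m inch '[{"dx":0,"dy":0,"dz":-0.02,"rx":0,"ry":0,"rz":0},{"dx":0,"dy":0,"dz":-0.06,"rx":0,"ry":0,"rz":0},{"dx":0,"dy":0,"dz":-0.11,"rx":0,"ry":0,"rz":0},{"dx":0,"dy":0,"dz":-0.15,"rx":0,"ry":0,"rz":0},{"dx":0,"dy":0,"dz":-0.17,"rx":0,"ry":0,"rz":0}]'; python3 -m inch '[{"dx":0,"dy":0,"dz":0,"rx":0,"ry":0,"rz":0},{"dx":0,"dy":0,"dz":0,"rx":0,"ry":0,"rz":0}]';  python3 - <<'E'
from h import *
go(.517,.3955,.15,-5.5)
E
```

```text
time: 5.35
tool_pos: [0.4963, -0.0383, 0.1544]
tool_rot: [0.0, 0.998, 0.062, 0.001]
contact_force: [0.5, 1.0, -4.6]
gripper_width: 0.198
grasp_force: 59.2
time: 5.55
tool_pos: [0.4946, -0.0381, 0.1505]
tool_rot: [-0.001, 0.998, 0.062, -0.001]
contact_force: [0.4, 0.4, -5.3]
gripper_width: 0.204
grasp_force: 59.2
t 5.55 pos [ 0.4946 -0.0381  0.1505] yaw 7.09 d [ 0.0947 -0.5343  0.0011] r [-0.0006  0.0019  0.1465]
```

```bash
python3 -m inch '[{"dx":0,"dy":-0.03,"dz":0,"rx":0,"ry":0,"rz":0.01},{"dx":0.01,"dy":-0.08,"dz":0,"rx":0,"ry":0,"rz":0.03},{"dx":0.02,"dy":-0.13,"dz":0,"rx":0,"ry":0,"rz":0.05},{"dx":0.03,"dy":-0.18,"dz":0,"rx":0,"ry":0,"rz":0.06},{"dx":0.04,"dy":-0.23,"dz":0,"rx":0,"ry":0,"rz":0.07}]'; python3 -m inch '[{"dx":0.01,"dy":-0.05,"dz":0,"rx":0,"ry":0,"rz":0.015},{"dx":0.02,"dy":-0.1,"dz":0,"rx":0,"ry":0,"rz":0.03},{"dx":0.03,"dy":-0.15,"dz":0,"rx":0,"ry":0,"rz":0.045},{"dx":0.03,"dy":-0.19,"dz":0,"rx":0,"ry":0,"rz":0.06},{"dx":0.03,"dy":-0.22,"dz":0,"rx":0,"ry":0,"rz":0.07}]';  python3 - <<'E'
from h import *
go(.517,.3955,.15,-5.5)
E
```

```text
time: 6.05
tool_pos: [0.5028, 0.1495, 0.149]
tool_rot: [0.0, 1.0, 0.009, -0.003]
contact_force: [1.6, -1.1, -5.3]
gripper_width: 0.2
grasp_force: 59.4
time: 6.55
tool_pos: [0.5234, 0.3259, 0.1484]
tool_rot: [0.001, 0.999, -0.043, -0.003]
contact_force: [-0.4, -0.1, -3.5]
gripper_width: 0.202
grasp_force: 59.6
t 6.55 pos [0.5234 0.3259 0.1484] yaw -4.9 d [-0.0155 -0.086  -0.0021] r [0.0017 0.0037 0.0069]
```

```bash
python3 -m inch '[{"dx":-0.01,"dy":-0.04,"dz":0,"rx":0,"ry":0,"rz":0.007},{"dx":-0.018,"dy":-0.075,"dz":0,"rx":0,"ry":0,"rz":0.007},{"dx":-0.018,"dy":-0.086,"dz":0,"rx":0,"ry":0,"rz":0.007},{"dx":-0.018,"dy":-0.086,"dz":0,"rx":0,"ry":0,"rz":0.007},{"dx":-0.018,"dy":-0.086,"dz":0,"rx":0,"ry":0,"rz":0.007}]';  python3 - <<'E'
from h import *
go(.515,.3955,.09,-5.5)
for c in('top','scene'):
    im=optics.grab_frame(c);cv2.imwrite(f'pics/{c}2.png',im[...,::-1])
a=cv2.imread('pics/top2.png')[170:310,150:290];b=cv2.imread('pics/scene2.png')[200:400,120:320]
cv2.imwrite('pics/c3.png',np.hstack([cv2.resize(a,(400,400),interpolation=2),cv2.resize(b,(400,400),interpolation=2)]))
E
```

```text
time: 7.05
tool_pos: [0.5164, 0.3931, 0.1504]
tool_rot: [0.001, 0.999, -0.048, -0.001]
contact_force: [0.2, -0.2, -4.2]
gripper_width: 0.201
grasp_force: 59.7
t 7.05 pos [0.5164 0.3931 0.1504] yaw -5.55 d [-0.0019 -0.003   0.0755] r [ 0.0018  0.0017 -0.0006]
```

View pics/c3.png

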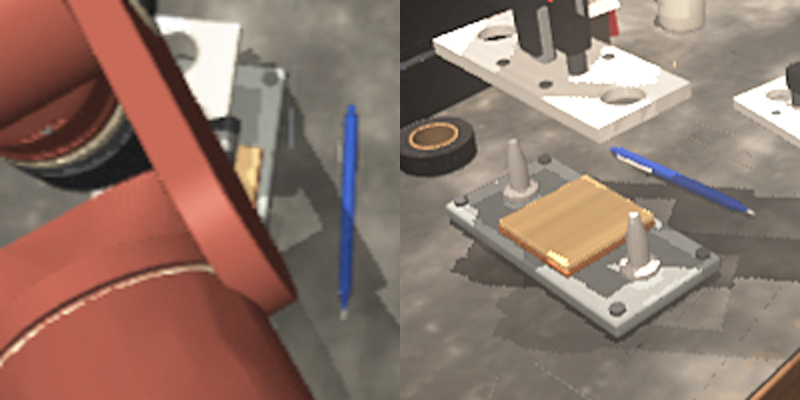

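The scene view shows the plate level above the press. I measure its holes at crop (497,33) and (624,96), and its corners at (433,42), (690,87) and (600,130), back on its top plane.

Run:
```python
from fit import *
s=state();T=s['tool_pos'];zt=T[2]-.0168+.010
f=lambda q:(120+(q[0]-400)/2-.25,200+q[1]/2-.25)
H=[onplane('scene',*f(q),zt)[:2] for q in((497,33),(624,96))]
print('holes',H,'mid',np.mean(H,0),'len',np.linalg.norm(H[0]-H[1]),np.degrees(np.arctan2(*(H[0]-H[1])[::-1])))
C=[onplane('scene',*f(q),zt)[:2] for q in((433,42),(600,130),(690,87))]
print('corner mid',(C[0]+C[2])/2,[np.linalg.norm(C[1]-c) for c in(C[0],C[2])],np.degrees(np.arctan2(*(C[0]-C[1])[::-1])))
print(T)
```

```text
holes [array([0.579379  , 0.38932008]), array([0.45176033, 0.40141964])] mid [0.51556967 0.39536986] len 0.12819096645912914 -5.416041606606109
corner mid [0.51519388 0.39646974] [np.float64(0.168012670145455), np.float64(0.06631213779688683)] -4.992479292843077
[0.51696749 0.39297721 0.15146822]
```

Plate middle measures (0.5155,0.3955) against the press at (0.517,0.3955), well inside the 6 mm of play. Lowering gently, with force checks.

```bash
python3 -m inch '[{"dx":0.001,"dy":0,"dz":0.03,"rx":0,"ry":0,"rz":0},{"dx":0.001,"dy":0,"dz":0.06,"rx":0,"ry":0,"rz":0},{"dx":0.001,"dy":0,"dz":0.08,"rx":0,"ry":0,"rz":0},{"dx":0.001,"dy":0,"dz":0.095,"rx":0,"ry":0,"rz":0},{"dx":0.001,"dy":0,"dz":0.105,"rx":0,"ry":0,"rz":0}]'; python3 -m inch '[{"dx":0,"dy":0,"dz":0.005,"rx":0,"ry":0,"rz":0},{"dx":0,"dy":0,"dz":0.01,"rx":0,"ry":0,"rz":0},{"dx":0,"dy":0,"dz":0.015,"rx":0,"ry":0,"rz":0},{"dx":0,"dy":0,"dz":0.02,"rx":0,"ry":0,"rz":0},{"dx":0,"dy":0,"dz":0.02,"rx":0,"ry":0,"rz":0}]'
```

```text
time: 7.65
tool_pos: [0.5177, 0.3936, 0.0674]
tool_rot: [0.0, 0.999, -0.049, -0.0]
contact_force: [-0.4, -1.3, -4.7]
gripper_width: 0.201
grasp_force: 59.6
time: 8.15
tool_pos: [0.5176, 0.3942, 0.0521]
tool_rot: [0.0, 0.999, -0.048, -0.0]
contact_force: [1.7, 1.0, -3.8]
gripper_width: 0.2
grasp_force: 59.6
```

```bash
python3 -m inch '[{"dx":0,"dy":0,"dz":0.003,"rx":0,"ry":0,"rz":0},{"dx":0,"dy":0,"dz":0.006,"rx":0,"ry":0,"rz":0},{"dx":0,"dy":0,"dz":0.009,"rx":0,"ry":0,"rz":0},{"dx":0,"dy":0,"dz":0.01,"rx":0,"ry":0,"rz":0},{"dx":0,"dy":0,"dz":0.01,"rx":0,"ry":0,"rz":0}]'; python3 -m inch '[{"dx":0,"dy":0,"dz":0.001,"rx":0,"ry":0,"rz":0},{"dx":0,"dy":0,"dz":0.002,"rx":0,"ry":0,"rz":0},{"dx":0,"dy":0,"dz":0.002,"rx":0,"ry":0,"rz":0}]'
```

```text
time: 8.65
tool_pos: [0.5177, 0.3942, 0.0442]
tool_rot: [0.0, 0.999, -0.048, -0.0]
contact_force: [0.6, 0.2, -5.0]
gripper_width: 0.203
grasp_force: 59.6
time: 8.95
tool_pos: [0.5178, 0.3942, 0.0428]
tool_rot: [0.0, 0.999, -0.048, -0.0]
contact_force: [0.5, 0.3, -3.9]
gripper_width: 0.199
grasp_force: 59.6
```

```bash
python3 -m inch '[{"dx":0,"dy":0,"dz":0.001,"rx":0,"ry":0,"rz":0},{"dx":0,"dy":0,"dz":0.002,"rx":0,"ry":0,"rz":0},{"dx":0,"dy":0,"dz":0.002,"rx":0,"ry":0,"rz":0}]';python3 -m inch '[{"dx":0,"dy":0,"dz":0.001,"rx":0,"ry":0,"rz":0},{"dx":0,"dy":0,"dz":0.001,"rx":0,"ry":0,"rz":0},{"dx":0,"dy":0,"dz":0.001,"rx":0,"ry":0,"rz":0}]'
```

```text
time: 9.25
tool_pos: [0.518, 0.3943, 0.0428]
tool_rot: [0.0, 0.999, -0.048, -0.0]
contact_force: [-5.3, -2.6, 4.5]
gripper_width: 0.2
grasp_force: 60.9
time: 9.55
tool_pos: [0.518, 0.3943, 0.0428]
tool_rot: [0.0, 0.999, -0.048, -0.0]
contact_force: [-6.1, -3.6, 8.1]
gripper_width: 0.202
grasp_force: 61.5
```

The force has gone from −4 N to +8 N and z has stopped at 0.0428, so the plate is seated. Opening and retreating.

```bash
python3 -m inch '[{"dx":0,"dy":0,"dz":0,"rx":0,"ry":0,"rz":0},{"dx":0,"dy":0,"dz":0,"rx":0,"ry":0,"rz":0},{"dx":0,"dy":0,"dz":0,"rx":0,"ry":0,"rz":0},{"dx":0,"dy":0,"dz":0,"rx":0,"ry":0,"rz":0},{"dx":0,"dy":0,"dz":0,"rx":0,"ry":0,"rz":0}]' 1;python3 -m inch '[{"dx":0,"dy":0,"dz":-0.02,"rx":0,"ry":0,"rz":0},{"dx":0,"dy":0,"dz":-0.06,"rx":0,"ry":0,"rz":0},{"dx":0,"dy":0,"dz":-0.11,"rx":0,"ry":0,"rz":0},{"dx":0,"dy":0,"dz":-0.16,"rx":0,"ry":0,"rz":0},{"dx":0,"dy":0,"dz":-0.2,"rx":0,"ry":0,"rz":0}]' 1
python3 - <<'E'
from h import *
im=optics.grab_frame('scene')[...,::-1];cv2.imwrite('pics/s3.png',cv2.resize(im[180:420,100:400],(750,600),interpolation=2))
E
```

```text
time: 10.05
tool_pos: [0.518, 0.3943, 0.0404]
tool_rot: [-0.0, 0.999, -0.048, 0.0]
contact_force: [-0.1, 0.6, 0.7]
gripper_width: 0.999
grasp_force: 0.0
time: 10.55
tool_pos: [0.5186, 0.3947, 0.205]
tool_rot: [-0.001, 0.999, -0.048, 0.002]
contact_force: [1.1, -0.0, 0.8]
gripper_width: 1.002
grasp_force: 0.0
```

View pics/s3.png

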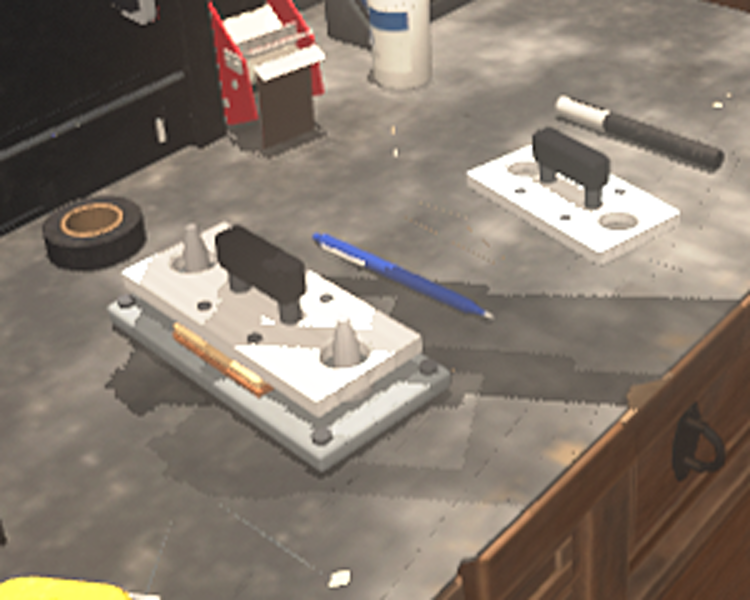

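The plate lies flat on the plywood with both posts showing through its holes, at crop (193,250) and (345,345). The short plate is untouched and the gripper is clear.

```bash
python3 -m inch '[{"dx":0,"dy":0,"dz":0,"rx":0,"ry":0,"rz":0},{"dx":0,"dy":0,"dz":0,"rx":0,"ry":0,"rz":0},{"dx":0,"dy":0,"dz":0,"rx":0,"ry":0,"rz":0}]' 1; python3 -c "
from plant import ticket
print(ticket.job_done())"
```

```text
time: 10.9
tool_pos: [0.517, 0.3937, 0.1987]
tool_rot: [0.001, 0.999, -0.048, -0.001]
contact_force: [-0.9, 0.7, -1.0]
gripper_width: 0.996
grasp_force: 0.0
the job is handed in; nothing more can be done
None
```

The long plate lies flat on the plywood over both posts and has been let go, the short plate was not touched, and the job was handed in at about 11 s; the hand-in gave no verdict.

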